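Find the hidden release notch and pop the tip case

ROBOT

A 7-joint arm with a two-finger parallel gripper is mounted at the origin on the work surface. World frame = base frame: x ahead of the robot, y to its left, z up, the work surface at z = 0. Lengths are in m, angles in rad, forces in N, time in s.
With the tool pointing down it reaches from about 0.425 to 0.925 m from the base axis. Payload 6.8 kg.
Tool frame: the origin (TCP) lies on the centre line of the jaws, within the pads' length; the fingertips stand 11 mm ahead of it and the grasp point (between the pads) lies 8 mm behind it; z points along the fingers, y is the direction in which the jaws open and shut (so a half turn about z gives the same grasp; the last joint's range is limited). The gripper opens to 85 mm and grips with 20 to 120 N. Pads are 22 mm wide; open, the fingers measure 114 mm over their backs; the gripper's body (76 mm by 85 mm) begins 54 mm behind the grasp point. The pads swing forward as they close: fully open they stand 13 mm farther back than shut.
Start: joints at [-1.214, 0.477, 0.022, 1.555, -0.011, 1.109, -0.083], TCP at [0.303, 0.603, 0.242] pointing down, gripper open.
Joint ranges: [-2.96, 2.96], [-0.34, 2.1], [-1.41, 1.46], [0.24, 2.44], [-1.37, 4.51], [0.17, 1.92], [-2.96, 2.96]. Speed limits (rad/s): [2.39, 2.39, 3.14, 3.14, 3.14, 3.14, 3.14].

INTERFACE

Orientations are given as a rotation vector (axis times angle).
In Python, from bench import r gives the robot as it stands.
- The arm moves only by the tool send_rows, never from a script. Its argument "deltas" is a list of rows, each a list of 7 numbers: the opening, from 0 (shut) to 1 (fully open), then the shift along the tool's x, y, z as a fraction of full scale, then the turn, a rotation vector about the tool's x, y, z as a fraction of full scale. In form: [[hand, x, y, z, ax, ay, az], ...]. A call has 1 to 20 rows; each row is the pose to reach, as a shift and turn from the pose commanded when the call began, along the tool's axes at that moment, turning the shorter way round; what a row does not reach only later rows make up. Full scale, the value 1, is 150 mm for a shift and 180 degrees for a turn. A row lasts 1/12 s, in which the tool goes at most 41.7 mm and 7.16 degrees, less where a joint would pass 70% of its speed; a pose out of reach is approached as far as the arm can. A call with a number of a shift or a turn outside -1 to 1 is refused whole. A call with a gripper value outside its range is refused whole. The fingers move at their own pace and stop on an object; "squeeze" is the grip in N (left out, the last holds). Time passes only in rows, so rows that repeat a pose let the fingers close. It gives the time, the measured TCP pose, the force and the opening at its end, in the units of the state.
- r.get_obs(): the state, without advancing time (a new reading comes with each control period).
- r.grab_frame(name): name is "scene" or "top" or "wrist"; returns a dict with "pixels" (400x640x3 uint8, red, green, blue), "camera_matrix" (3x3 intrinsics, pixels), "rvec" (rotation vector, rad) and "tvec" (3), from world to camera coordinates, as OpenCV has them. Camera axes: x right, y down, z forward; pixel columns grow to the right and rows downward; lengths in m; the calibration is good to about 2 mm. A picture is of the moment at which its call begins. There is no depth.
- r.hand_in(): hands the job in, once; it reports no verdict.
The state is a dict: "clock": time; "joints": joint angles; "qvel": joint speeds; "tau": joint torques, N m; "tcp_pos": TCP position; "orientation": TCP orientation; "contact_force": force on the tool from outside, world axes, zero at the start; "moment": the same for the moment, N m; "grip_width": finger opening in m.
Only numpy, scipy, OpenCV 4.12 (cv2) and the standard library are available. Lean on these libraries where they do the work, as an engineer would, in place of code of your own. Each camera call takes 0.05 s, during which the arm holds its last target. There are 200 camera calls.

TASK

The white storage case is kept shut by a release key sunk in a notch somewhere along the grey rail on its front edge. Rest a fingertip on top of the rail and feel along it to find the notch, touching the rail before the key, then press the key inside it fully down so that the lid pops ajar, and take the hand away. Only touch and press, never harder than needed: do not grasp, lift or move anything, do not pry at the lid, and leave the bottle, the vial and the well plate where they stand.

Things in the scene. Friction and masses are not known exactly. Their poses are not given: they have to be found in the camera images.
- case: White plastic case, 200 (x) by 340 (y) mm, fixed. Origin: centre of its underside; z up, y along its length, -x is its front. The lid covers x from -55 to +100 mm, its top at z = 92 mm. Before it, from x = -100 to -60 mm, a grey rail runs along y, top at z = 90 mm. Beyond y = +75 and -75 mm the rail goes into white end caps whose tops are at z = 96 mm.
- rail_mid (a point): Fixed point of the case (same axes): middle of the rail's visible length and of its 40 mm depth, at the height of its top. The notch is a 44 mm long gap in the rail, across its whole depth, open to the front and the top; its centre lies anywhere from 45 mm left to 45 mm right of this point along y, changes each time and is not reported.
- key (a joint): How far the key in the notch is pressed straight down, m: 0 up, 0.006 fully down. The key is a grey bar under the rail, 38 mm deep, bared only in the notch, its flat top 12 mm below the rail's top until pressed. It moves stiffly, needing about 6 N, has no return spring and stays where left. It is linked to the lid.
- lid (a joint): Opening angle of the lid, rad: 0 shut. Hinged along the case's back edge; the key lifts it by 25 rad per m of key travel, to 0.15 rad (front edge about 23 mm up) when the key is fully down. It is balanced and stays.
- reagent: Bystander: small reagent bottle with a blue cap, 48 mm across, 85 mm high, standing. Origin: centre of its underside.
- vial: Bystander: small vial with a red cap, 28 mm across, 52 mm high, standing. Origin: centre of its underside.
- plate: Bystander: flat white well plate, 85 by 127 by 14 mm, lying. Origin: centre of its underside.

How it is judged:
By the outcome, as a careful person would: the job done as asked, in the order asked, and still so for the second after the job is handed in, with the robot touching nothing.
It also fails if it takes over 51 s, if anything falls off the work surface, if the arm or the gripper's body presses on something with over 40 N, if the wrist force passes 120 N, or if a joint passes its speed limit or range.

## Working session

There is one attempt and no reset: what is moved stays moved. The work goes in short steps, Python scripts to look and compute and a tool call to move; the robot and the scene stay as the last step left them, time stands still between calls to the robot, and variables do not carry over. Pictures are saved under pics/ and viewed, about 8 in all and at most 12, crops included, and the job is handed in when it is done.

Besides the shell and the picture viewer there is one more tool, called after "Request:" as name(argument=value, ...) on one line, values as JSON. send_rows: Moves the arm, as the interface text tells. Shift numbers are shares of 150 mm and turn numbers shares of 180 degrees, none past 1 either way. Its arguments: {"type":"object","properties":{"deltas":{"type":"array","items":{"type":"array","items":{"type":"number"}}},"squeeze":{"type":"number"}},"required":["deltas"]}

```bash
ls; mkdir -p pics; python3 - <<'E'
from bench import r
import cv2,numpy as np
o=r.get_obs(); print({k:np.round(v,3) for k,v in o.items()})
for n in("scene","top"):
    f=r.grab_frame(n); cv2.imwrite(f"pics/{n}0.png",f["pixels"][:,:,::-1]); np.savez(f"pics/{n}0.npz",**f); print(n,f["camera_matrix"],f["rvec"],f["tvec"])
E
```

```text
pics
{'clock': np.float64(0.0), 'joints': array([-1.214,  0.478,  0.022,  1.556, -0.011,  1.109, -0.083]), 'qvel': array([ 0.   , -0.001, -0.001,  0.001,  0.   ,  0.001, -0.   ]), 'tau': array([ 0.0000e+00, -5.9646e+01,  1.6080e+00, -2.8119e+01,  1.2000e-02,
        9.0000e-03,  0.0000e+00]), 'tcp_pos': array([0.302, 0.603, 0.241]), 'orientation': array([-7.230e-01, -3.057e+00,  3.000e-03]), 'contact_force': array([-0.128,  0.148,  0.343]), 'moment': array([0.03 , 0.037, 0.044]), 'grip_width': np.float64(0.085)}
scene [[388.88071725   0.         322.01032075]
 [  0.         388.88071725 197.47612489]
 [  0.           0.           1.        ]] [ 0.82697217  2.37370417 -1.29225155] [ 0.47683037 -0.15407109  1.3705869 ]
top [[488.30173742   0.         320.79124193]
 [  0.         488.30173742 202.49633941]
 [  0.           0.           1.        ]] [ 2.17635754 -2.04157733  0.22149796] [-0.01731423  0.62976366  1.1285639 ]
```

View pics/scene0.png

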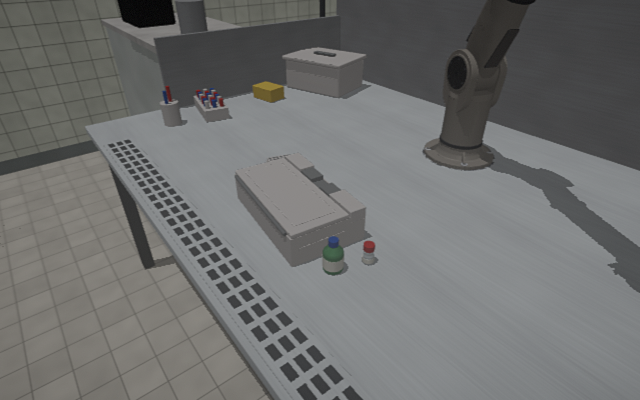

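View pics/top0.png

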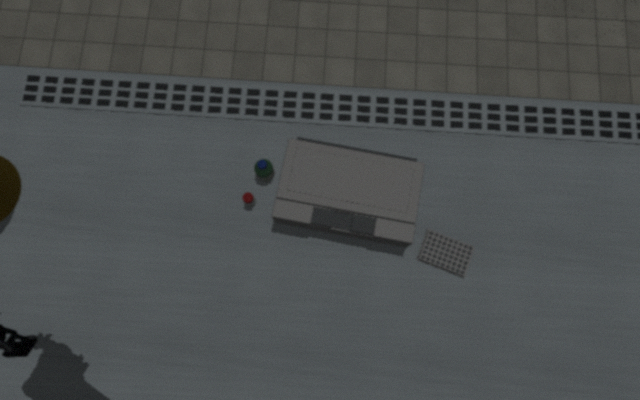

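The scene view shows the case at about (300,205), with the bottle at (333,257), the vial at (369,252) and the notch faintly visible. The top view shows the case at (350,190), with the rail at about (312-377, 220). I'll enlarge both.

```bash
python3 - <<'E'
import cv2,numpy as np
def prep(n,x,y,w,h,s):
    f=np.load(f"pics/{n}0.npz")["pixels"][y:y+h,x:x+w,::-1]
    f=cv2.resize(f,None,fx=s,fy=s,interpolation=cv2.INTER_CUBIC)
    f=cv2.convertScaleAbs(f,alpha=1.6,beta=-10 if n=="top" else -60)
    for i in range(0,w,10): cv2.putText(f,str(x+i) if i%20==0 else "|",(i*s,10),0,.35,(0,255,255),1)
    for i in range(0,h,10): cv2.putText(f,str(y+i),(0,i*s+4),0,.35,(0,255,255),1)
    return f
a=prep("top",265,130,160,120,5); cv2.imwrite("pics/topc.png",a)
b=prep("scene",230,145,140,115,5); cv2.imwrite("pics/scenec.png",b)
E
```

```text
(no output)
```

View pics/topc.png

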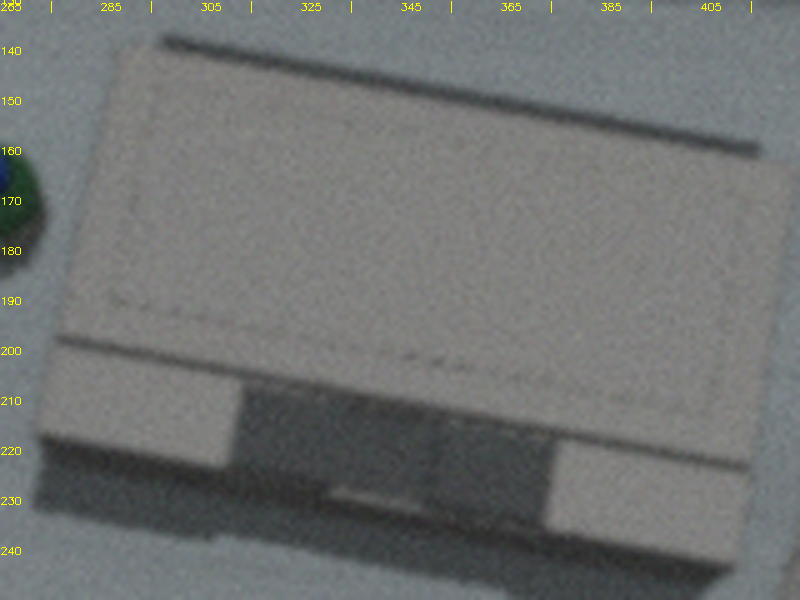

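View pics/scenec.png

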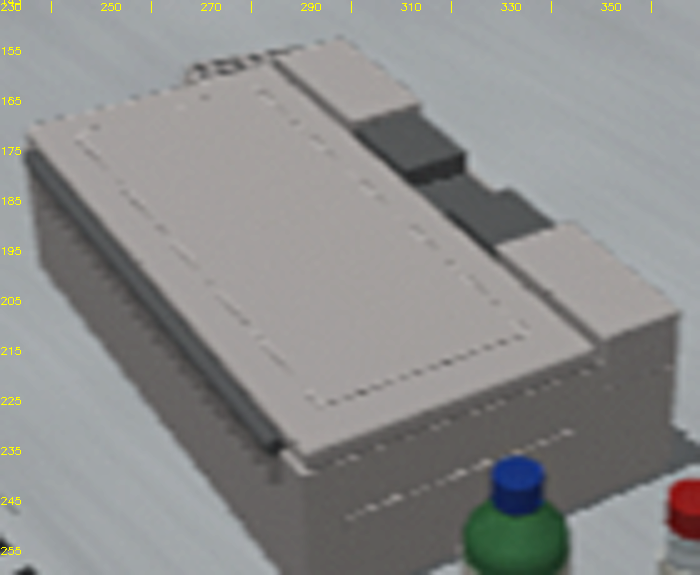

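Top crop: the rail runs from crop X 235 to 550, with a lit notch front at X 330-420. Scene crop: one notch wall at (465,153) and the other rail block's front corner at (510,188). Next I fit the case pose from both views.

```bash
cat > h.py <<'E'
import numpy as np,cv2
from scipy.optimize import least_squares
F={n:dict(np.load(f"pics/{n}0.npz")) for n in("top","scene")}
def proj(n,P): f=F[n]; return cv2.projectPoints(np.float64(P).reshape(-1,1,3),f["rvec"],f["tvec"],f["camera_matrix"],None)[0].reshape(-1,2)
def ray(n,uv,z):
    f=F[n];R=cv2.Rodrigues(f["rvec"])[0];c=-R.T@f["tvec"].ravel()
    d=R.T@np.linalg.inv(f["camera_matrix"])@[*uv,1]; return c+d*(z-c[2])/d[2]
off={"top":(265,130),"scene":(230,145)}
def px(n,a): return np.array(off[n])+np.array(a)/5
E
python3 - <<'E'
from h import *
M=[("top",(38,435),(-100,170,96)),("top",(735,565),(-100,-170,96)),("top",(228,468),(-100,75,96)),("top",(543,530),(-100,-75,96)),
("scene",(680,313),(-100,170,96)),("scene",(342,38),(-100,-170,96)),("scene",(570,222),(-100,75,96)),("scene",(420,103),(-100,-75,96)),("scene",(605,348),(-55,170,92)),("top",(57,338),(-57,170,92)),("top",(748,467),(-57,-170,92))]
def W(p,q):
    c,s=np.cos(p[2]),np.sin(p[2]); q=np.array(q)/1e3
    return [p[0]+c*q[0]-s*q[1],p[1]+s*q[0]+c*q[1],p[3]+q[2]]
def res(p,v=None): return np.concatenate([proj(n,W(p,q))[0]-px(n,a) for n,a,q in M if v in(None,n)])
for v in (None,"top","scene"):
    s=least_squares(lambda p:np.r_[res(p,v), (p[3]*100 if v else 0)],[.65,0,0,0]);print(v,s.x.round(4),np.abs(s.fun).max().round(2))
    if v is None:p=s.x
def inv(w): 
    d=np.array(w)-[p[0],p[1],p[3]];c,s=np.cos(p[2]),np.sin(p[2]);return np.round(1e3*np.array([c*d[0]+s*d[1],-s*d[0]+c*d[1],d[2]]),1)
for n,a,z in [("scene",(415,180),90),("scene",(465,153),90),("scene",(510,188),90),("scene",(492,192),78),("scene",(415,180),78),("top",(432,460),90),("top",(330,490),78),("top",(420,510),78),("top",(420,510),90)]:
    print(n,a,z,inv(ray(n,px(n,a),z/1e3+p[3])))
print("railmid",W(p,(-80,0,90)))
for n,uv,z in[("top",(263,166),.08),("scene",(333,241),.085),("top",(248,198),.05),("scene",(369,246),.05),("top",(445,252),.014)]: print(n,uv,ray(n,uv,z).round(3))
from scipy.spatial.transform import Rotation as Ro
print(Ro.from_rotvec([-7.230e-01, -3.057e+00,  3.000e-03]).as_matrix().round(3))
E
```

```text
None [ 0.6619 -0.0435 -0.123  -0.0035] 1.7
top [ 0.6631 -0.044  -0.1235 -0.0085] 1.6
scene [ 6.642e-01 -4.000e-02 -1.256e-01 -6.000e-04] 0.37
scene (415, 180) 90 [-59.7 -11.8  90. ]
scene (465, 153) 90 [-97.8 -22.7  90. ]
scene (510, 188) 90 [-98.6  21.8  90. ]
scene (492, 192) 78 [-99.    3.3  78. ]
scene (415, 180) 78 [-69.9 -29.5  78. ]
top (432, 460) 90 [-77.6 -19.3  90. ]
top (330, 490) 78 [-99.  26.  78.]
top (420, 510) 78 [-100.5  -18.2   78. ]
top (420, 510) 90 [-102.4  -17.8   90. ]
railmid [np.float64(0.5825084711741819), np.float64(-0.03368741188873868), np.float64(0.08652986447359856)]
top (263, 166) [0.709 0.17  0.08 ]
scene (333, 241) [0.719 0.178 0.085]
top (248, 198) [0.633 0.204 0.05 ]
scene (369, 246) [0.64  0.209 0.05 ]
top (445, 252) [ 0.534 -0.295  0.014]
[[-0.894  0.448 -0.001]
 [ 0.448  0.894 -0.002]
 [-0.    -0.002 -1.   ]]
```

The fit puts the rail middle near (0.584, -0.032), with the notch close to the centre (case y about +1). I'll shut the gripper, turn it so tool x runs along the rail, and travel high.

Request:
send_rows(deltas=[[0,-0.92,-0.81,0,0,0,0.3917],[0,-0.92,-0.81,0,0,0,0.3917],[0,-0.92,-0.81,0,0,0,0.3917],[0,-0.92,-0.81,0,0,0,0.3917],[0,-0.92,-0.81,0,0,0,0.3917],[0,-0.92,-0.81,0,0,0,0.3917],[0,-0.92,-0.81,0,0,0,0.3917],[0,-0.92,-0.81,0,0,0,0.3917],[0,-0.92,-0.81,0,0,0,0.3917],[0,-0.92,-0.81,0,0,0,0.3917],[0,-0.92,-0.81,0,0,0,0.3917],[0,-0.92,-0.81,0,0,0,0.3917]], squeeze=20)

```text
clock: 1.1
tcp_pos: [0.3712, 0.4328, 0.242]
orientation: [2.352, 2.083, -0.001]
contact_force: [0.8, -0.5, 0.2]
grip_width: -0.0002
```

Request:
send_rows(deltas=[[0,-0.806,0.447,0,0,0,0],[0,-0.806,0.447,0,0,0,0],[0,-0.806,0.447,0,0,0,0],[0,-0.806,0.447,0,0,0,0]])

```text
clock: 1.43
tcp_pos: [0.4254, 0.2979, 0.2423]
orientation: [2.358, 2.073, -0.002]
contact_force: [1.1, -0.4, 0.8]
grip_width: -0.0
```

Request:
send_rows(deltas=[[0,-0.806,0.447,0,0,0,0],[0,-0.806,0.447,0,0,0,0],[0,-0.806,0.447,0,0,0,0],[0,-0.806,0.447,0,0,0,0]])

```text
clock: 1.77
tcp_pos: [0.4764, 0.1696, 0.2426]
orientation: [2.358, 2.072, -0.001]
contact_force: [-0.4, -0.2, -0.3]
grip_width: -0.0001
```

Request:
send_rows(deltas=[[0,-0.806,0.447,0,0,0,0],[0,-0.806,0.447,0,0,0,0],[0,-0.806,0.447,0,0,0,0],[0,-0.806,0.447,0,0,0,0]])

```text
clock: 2.1
tcp_pos: [0.5275, 0.0412, 0.2428]
orientation: [2.358, 2.072, -0.0]
contact_force: [-0.1, -0.9, 0.2]
grip_width: -0.0002
```

Request:
send_rows(deltas=[[0,-0.806,0.447,0,0,0,0],[0,-0.806,0.447,0,0,0,0],[0,-0.806,0.447,0,0,0,0],[0,-0.806,0.447,0,0,0,0],[0,-0.806,0.447,0,0,0,0],[0,-0.806,0.447,0,0,0,0],[0,-0.806,0.447,0,0,0,0]])

```text
clock: 2.68
tcp_pos: [0.5772, -0.0787, 0.2419]
orientation: [-2.351, -2.081, 0.0]
contact_force: [0.5, -0.2, -0.5]
grip_width: 0.0001
```

Request:
send_rows(deltas=[[0,0,0,0.2,0,0,0],[0,0,0,0.4,0,0,0],[0,0,0,0.6,0,0,0],[0,0,0,0.8,0,0,0],[0,0,0,0.8,0,0,0],[0,0,0,0.8,0,0,0],[0,0,0,0.8,0,0,0]])

```text
clock: 3.27
tcp_pos: [0.5784, -0.0794, 0.1238]
orientation: [2.353, 2.08, 0.002]
contact_force: [0.0, 0.1, 0.3]
grip_width: -0.0
```

```bash
python3 - <<'E'
from bench import r
import cv2,numpy as np
print(r.get_obs()["tcp_pos"],r.get_obs()["contact_force"])
s=cv2.resize(r.grab_frame("scene")["pixels"][140:260,225:375,::-1],None,fx=4,fy=4,interpolation=cv2.INTER_CUBIC)
w=cv2.resize(r.grab_frame("wrist")["pixels"][:,:,::-1],None,fx=.3,fy=.3)
cv2.imwrite("pics/a1.png",cv2.convertScaleAbs(np.hstack([s,cv2.copyMakeBorder(w,0,s.shape[0]-w.shape[0],0,0,0)]),alpha=1.4,beta=-20))
E
```

```text
[ 0.57838301 -0.07937345  0.12379116] [0.04381941 0.0654659  0.2603266 ]
```

View pics/a1.png

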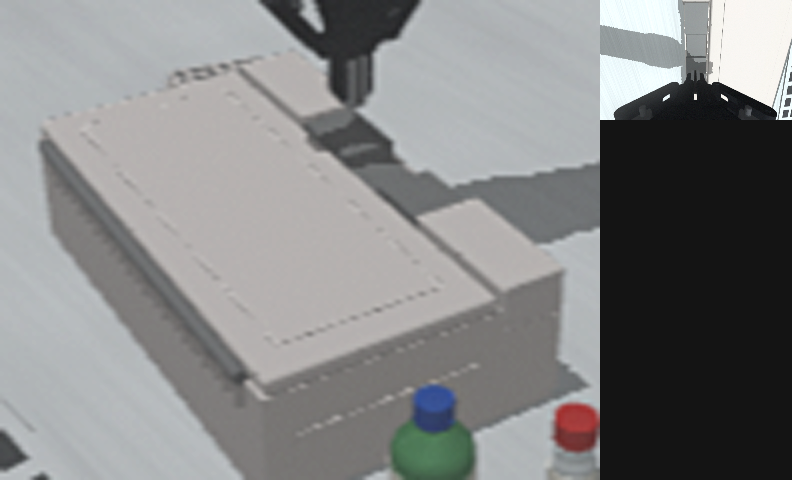

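The fingertip hangs over the middle of the rail, between the far cap and the notch. I'll go down gently.

Request:
send_rows(deltas=[[0,0,0,0.06,0,0,0],[0,0,0,0.11,0,0,0],[0,0,0,0.127,0,0,0],[0,0,0,0.127,0,0,0],[0,0,0,0.127,0,0,0],[0,0,0,0.127,0,0,0]])

```text
clock: 3.87
tcp_pos: [0.5775, -0.0804, 0.1033]
orientation: [2.356, 2.079, -0.0]
contact_force: [0.4, -0.8, -0.4]
grip_width: -0.0002
```

Request:
send_rows(deltas=[[0,0,0,0.007,0,0,0],[0,0,0,0.007,0,0,0],[0,0,0,0.007,0,0,0]])

```text
clock: 4.12
tcp_pos: [0.5776, -0.0803, 0.1023]
orientation: [2.355, 2.079, 0.0]
contact_force: [0.9, 1.0, -0.4]
grip_width: 0.0003
```

Request:
send_rows(deltas=[[0,0,0,0.005,0,0,0],[0,0,0,0.005,0,0,0],[0,0,0,0.005,0,0,0]])

```text
clock: 4.37
tcp_pos: [0.5775, -0.0802, 0.1014]
orientation: [-2.355, -2.079, 0.0]
contact_force: [0.4, -0.1, -0.9]
grip_width: 0.0001
```

Request:
send_rows(deltas=[[0,0,0,0.003,0,0,0],[0,0,0,0.003,0,0,0],[0,0,0,0.003,0,0,0]])

```text
clock: 4.62
tcp_pos: [0.5776, -0.0803, 0.1012]
orientation: [2.355, 2.079, 0.0]
contact_force: [-0.7, -0.0, 2.6]
grip_width: -0.0001
```

Contact at 2.6 N with the tip at z about 0.090, which matches the rail's top. Now I slide along it.

Request:
send_rows(deltas=[[0,0.02,0,0.001,0,0,0],[0,0.04,0,0.001,0,0,0],[0,0.06,0,0.001,0,0,0],[0,0.06,0,0.001,0,0,0]])

```text
clock: 4.95
tcp_pos: [0.5791, -0.071, 0.1011]
orientation: [2.354, 2.079, 0.001]
contact_force: [-0.4, -1.4, 4.1]
grip_width: -0.0002
```

Request:
send_rows(deltas=[[0,0.02,0,0,0,0,0],[0,0.04,0,0,0,0,0],[0,0.06,0,0,0,0,0],[0,0.06,0,0,0,0,0]])

```text
clock: 5.28
tcp_pos: [0.5801, -0.0621, 0.1011]
orientation: [2.355, 2.079, 0.001]
contact_force: [-0.0, -2.6, 5.8]
grip_width: 0.0001
```

Request:
send_rows(deltas=[[0,0.015,0,-0.001,0,0,0],[0,0.03,0,-0.001,0,0,0],[0,0.03,0,-0.001,0,0,0]])

```text
clock: 5.53
tcp_pos: [0.5805, -0.0574, 0.1011]
orientation: [2.355, 2.079, 0.0]
contact_force: [-0.3, -3.1, 5.4]
grip_width: -0.0001
```

Request:
send_rows(deltas=[[0,0.015,0,0,0,0,0],[0,0.03,0,0,0,0,0],[0,0.03,0,0,0,0,0]])

```text
clock: 5.78
tcp_pos: [0.581, -0.053, 0.1011]
orientation: [2.355, 2.079, 0.0]
contact_force: [-0.1, -2.1, 5.7]
grip_width: -0.0002
```

Request:
send_rows(deltas=[[0,0.015,0,0,0,0,0],[0,0.03,0,0,0,0,0],[0,0.03,0,0,0,0,0]])

```text
clock: 6.03
tcp_pos: [0.5816, -0.0485, 0.1011]
orientation: [2.355, 2.079, 0.0]
contact_force: [-0.5, -3.0, 5.4]
grip_width: 0.0002
```

Request:
send_rows(deltas=[[0,0.015,0,0,0,0,0],[0,0.03,0,0,0,0,0],[0,0.03,0,0,0,0,0]])

```text
clock: 6.28
tcp_pos: [0.5816, -0.0425, 0.1004]
orientation: [-2.352, -2.079, -0.0]
contact_force: [0.6, 1.0, -0.8]
grip_width: -0.0002
```

The force vanished and the tip dropped between y = -0.0485 and -0.0425. This notch edge agrees with the camera estimate. I centre the finger and go down into the notch.

Request:
send_rows(deltas=[[0,0.03,0,0,0,0,0],[0,0.063,0,0,0,0,0],[0,0.063,0,0,0,0,0],[0,0.063,0,0,0,0,0]])

```text
clock: 6.62
tcp_pos: [0.5831, -0.0341, 0.1007]
orientation: [-2.353, -2.08, 0.0]
contact_force: [0.8, -0.9, -0.6]
grip_width: -0.0001
```

Request:
send_rows(deltas=[[0,0,0,0.02,0,0,0],[0,0,0,0.04,0,0,0],[0,0,0,0.06,0,0,0],[0,0,0,0.06,0,0,0],[0,0,0,0.06,0,0,0]])

```text
clock: 7.03
tcp_pos: [0.5829, -0.0353, 0.0916]
orientation: [-2.355, -2.078, 0.001]
contact_force: [-0.1, -0.5, 0.3]
grip_width: 0.0001
```

Request:
send_rows(deltas=[[0,0,0,0.007,0,0,0],[0,0,0,0.014,0,0,0],[0,0,0,0.014,0,0,0],[0,0,0,0.014,0,0,0]])

```text
clock: 7.37
tcp_pos: [0.5831, -0.0351, 0.0899]
orientation: [-2.355, -2.079, -0.0]
contact_force: [1.0, -0.4, -0.1]
grip_width: 0.0002
```

Request:
send_rows(deltas=[[0,0,0,0.006,0,0,0],[0,0,0,0.012,0,0,0],[0,0,0,0.012,0,0,0],[0,0,0,0.012,0,0,0]])

```text
clock: 7.7
tcp_pos: [0.5833, -0.0351, 0.0883]
orientation: [2.355, 2.079, 0.001]
contact_force: [-0.8, -0.9, 3.1]
grip_width: 0.0001
```

Request:
send_rows(deltas=[[0,0,0,0.006,0,0,0],[0,0,0,0.012,0,0,0],[0,0,0,0.012,0,0,0],[0,0,0,0.012,0,0,0]])

```text
clock: 8.03
tcp_pos: [0.5833, -0.0351, 0.0864]
orientation: [2.355, 2.079, 0.0]
contact_force: [-0.4, 0.8, 4.3]
grip_width: -0.0005
```

Request:
send_rows(deltas=[[0,0,0,0.006,0,0,0],[0,0,0,0.012,0,0,0],[0,0,0,0.012,0,0,0],[0,0,0,0.012,0,0,0]])

```text
clock: 8.37
tcp_pos: [0.5833, -0.0352, 0.0845]
orientation: [2.355, 2.079, 0.0]
contact_force: [-0.3, -0.7, 3.4]
grip_width: 0.0001
```

Request:
send_rows(deltas=[[0,0,0,0.005,0,0,0],[0,0,0,0.008,0,0,0],[0,0,0,0.008,0,0,0],[0,0,0,0.008,0,0,0]])

```text
clock: 8.7
tcp_pos: [0.5833, -0.0352, 0.0833]
orientation: [2.355, 2.079, 0.0]
contact_force: [-0.8, 0.5, 3.8]
grip_width: -0.0001
```

Request:
send_rows(deltas=[[0,0,0,0.004,0,0,0],[0,0,0,0.004,0,0,0],[0,0,0,0.004,0,0,0]])

```text
clock: 8.95
tcp_pos: [0.5833, -0.0352, 0.0831]
orientation: [2.355, 2.079, 0.001]
contact_force: [-1.2, -0.2, 8.2]
grip_width: 0.0
```

Request:
send_rows(deltas=[[0,0,0,0.003,0,0,0],[0,0,0,0.003,0,0,0],[0,0,0,0.003,0,0,0]])

```text
clock: 9.2
tcp_pos: [0.5833, -0.0352, 0.0831]
orientation: [-2.356, -2.079, -0.001]
contact_force: [-2.3, 1.0, 11.8]
grip_width: -0.0004
```

The key is at its stop: z holds at 0.0831 while the force rises past 8 N. I withdraw straight up.

Request:
send_rows(deltas=[[0,0,0,-0.05,0,0,0],[0,0,0,-0.15,0,0,0],[0,0,0,-0.35,0,0,0],[0,0,0,-0.6,0,0,0],[0,0,0,-0.85,0,0,0],[0,0,0,-0.85,0,0,0],[0,0,0,-0.85,0,0,0],[0,0,0,-0.85,0,0,0]])

```text
clock: 9.87
tcp_pos: [0.5826, -0.0349, 0.2093]
orientation: [-2.355, -2.079, 0.001]
contact_force: [-0.1, -0.0, 0.4]
grip_width: 0.0004
```

```bash
python3 - <<'E'
from bench import r
import cv2,numpy as np
o=r.get_obs();print(o["tcp_pos"],o["contact_force"],o["clock"])
s=cv2.resize(r.grab_frame("scene")["pixels"][110:280,225:385,::-1],None,fx=3.5,fy=3.5,interpolation=cv2.INTER_CUBIC)
cv2.imwrite("pics/end.png",cv2.convertScaleAbs(s,alpha=1.4,beta=-20))
E
```

```text
[ 0.58255335 -0.03485827  0.20926046] [-0.07932997 -0.01008825  0.39154228] 9.8667
```

View pics/end.png

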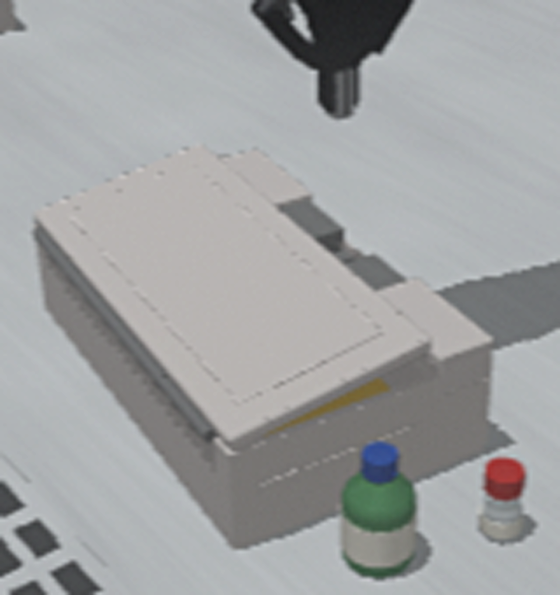

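The lid stands ajar (front corner at crop (428,345), gap visible above the side wall), the bottle and vial are standing, and the hand is clear.

```bash
python3 -c "
from bench import r
print(r.hand_in())"
```

```text
the job is handed in; nothing more can be done
None
```

The key is fully down, the lid is ajar, and I've handed the job in at about 9.9 s of the 51 s allowed.

- **Finding the notch:** I rested the shut fingertips on the rail at 2.6 N, with the tip at z ≈ 0.090 m as expected. Sliding along took up to about 6 N, until the force vanished and the tip dropped at the notch edge. That edge agreed with the camera estimate to a few mm.
- **Pressing the key:** I centred the finger in the notch and pressed. The TCP went from the expected key-top height of about 0.089 m to 0.0831 m, then stayed put while the force rose from about 4 N to 8 N, so the key was on its stop. One last step to confirm this took the force to 11.8 N, more than the press itself needed.
- **After withdrawing:** I lifted straight up to a TCP height of 0.209 m, where the contact force read about 0. The last picture shows the lid ajar and the bottle and vial standing as before. The well plate was outside that picture, but the arm never went near it.

The lid angle was judged by eye and from the key's travel, not measured. The two-camera fit and the scene-only fit put the case about 3 mm apart, so I relied on touch for the final position. No check failed.

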